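# Put away the vials and electrodes after a session

## Task

The session is over: clear the desk. Put each loose test vial back upright in the empty cell of the box that holds vials with the same cap colour, lay the brass rod electrode in the long bay of the white tray, and stand the brass cup electrode on the round green pad in the tray's square bay. Set everything down without dropping it or knocking it over, and leave the mug where it stands.

Things in the scene. Friction and masses are not known exactly. Their poses are not given: they have to be found in the camera images.
- red_vial: loose amber glass test vial with white label and red screw cap, standing upright on the desk; cylinder 24 mm diameter, 62 mm tall overall (the cap is the top 14 mm, also 24 mm wide), about 35 g; origin at the centre of its underside, z up along its axis
- yellow_vial: loose amber glass test vial with white label and yellow screw cap, standing upright on the desk; cylinder 24 mm diameter, 62 mm tall overall (the cap is the top 14 mm, also 24 mm wide), about 35 g; origin at the centre of its underside, z up along its axis
- blue_vial: loose amber glass test vial with white label and blue screw cap, standing upright on the desk; cylinder 24 mm diameter, 62 mm tall overall (the cap is the top 14 mm, also 24 mm wide), about 35 g; origin at the centre of its underside, z up along its axis
- rod_electrode: loose brass rod electrode lying on the desk: tube 22 mm diameter with a black hexagonal cap (24 mm across flats, 10 mm long) on each end, which keep it from rolling; 110 mm long overall, about 100 g; origin on its axis at mid-length (12 mm above the surface it lies on), x along its length
- cup_electrode: loose brass cup electrode standing on the desk: closed can 50 mm diameter, 60 mm tall, with a steel terminal screw (12 mm diameter, 12 mm tall) on top; about 250 g; origin at the centre of its underside, z up
- red_cell (a point): empty cell of the fixed black vial box with red strips, whose other two cells hold fixed red-capped vials like the loose one; a row of three square cells, 40 mm wide inside, 43 mm apart along the box's y axis, walls 24 mm high above the desk; this point is the centre of the empty cell's floor, 3 mm above the desk (the -y end cell); x axis across the row, y along it, z up
- yellow_cell (a point): empty cell of the fixed black vial box with yellow strips, whose other two cells hold fixed yellow-capped vials like the loose one; a row of three square cells, 40 mm wide inside, 43 mm apart along the box's y axis, walls 24 mm high above the desk; this point is the centre of the empty cell's floor, 3 mm above the desk (the middle cell); x axis across the row, y along it, z up
- blue_cell (a point): empty cell of the fixed black vial box with blue strips, whose other two cells hold fixed blue-capped vials like the loose one; a row of three square cells, 40 mm wide inside, 43 mm apart along the box's y axis, walls 24 mm high above the desk; this point is the centre of the empty cell's floor, 3 mm above the desk (the +y end cell); x axis across the row, y along it, z up
- tray: fixed white tray 140 (x) by 162 mm (y); floor 4 mm thick; walls and dividers 4 mm thick, their tops 20 mm above the desk; origin at its underside's centre. Long bay for the rod electrode: 132 (x) by 80 mm inside, green ribs on its floor, centre at x 0, y -37 mm. Square bay for the cup electrode: 70 by 70 mm inside, flat green pad, centre at x -31, y +42 mm. The small bay with plugs stays as it is
- mug: blue ceramic mug standing on the desk beyond the tray and the boxes, 76 mm diameter, 82 mm tall, handle to its +y side; a bystander; origin at the centre of its underside

How it is judged:
By the outcome, as a careful person would: the job done as asked, in the order asked, and still so for the second after the job is handed in, with the robot touching nothing.
It also fails if it takes over 122 s, if anything falls off the work surface, if the arm or the gripper's body presses on something with over 40 N, if the wrist force passes 120 N, or if a joint passes its speed limit or range.

## Robot

A 7-joint arm with a two-finger parallel gripper is mounted at the origin on the work surface. World frame = base frame: x ahead of the robot, y to its left, z up, the work surface at z = 0. Lengths are in m, angles in rad, forces in N, time in s.
With the tool pointing down it reaches from about 0.4 to 0.85 m from the base axis. Payload 10.4 kg.
Tool frame: the origin (TCP) lies midway between the tips of the shut fingers; the grasp point (between the pads) lies 19 mm behind it (manip.pinch_z is the distance from the TCP to the grasp point, in m); y points along the fingers, x is the direction in which the jaws open and shut, and the axes are right-handed (so a half turn about y gives the same grasp; the last joint's range is limited). The gripper opens to 85 mm and grips with 20 to 120 N. Pads are 22 mm wide; open, the fingers measure 114 mm over their backs; the gripper's body (76 mm by 85 mm) begins 54 mm behind the grasp point. The pads swing forward as they close: fully open they stand 13 mm farther back than shut.
Start: joints at [-1.337, 0.332, -0.065, 1.46, 0.022, 1.35, -0.088], TCP at [0.159, 0.605, 0.231] pointing down, gripper open.
Joint ranges: [-2.6, 2.6], [-0.5, 2.12], [-1.47, 1.34], [0.16, 2.42], [-1.27, 4.41], [0.06, 2.06], [-2.6, 2.6]. Speed limits (rad/s): [2.22, 2.22, 2.79, 2.79, 3.14, 3.14, 3.14].

## Interface

Orientations are given as a unit quaternion [x, y, z, w].
In Python, from workcell import manip gives the robot as it stands.
- The arm moves only by the shell command python3 -m pendant 'ROWS' [OPENING] [FORCE]. ROWS is a JSON object of lists of equal length, an entry for each row: "offset": the shift along the tool's x, y, z scaled (see below), a list of three; "turn": the turn, a rotation vector about the tool's x, y, z scaled (see below), a list of three. A call has 1 to 12 rows; each row is the pose to reach, as a shift and turn from the pose measured when the call began, along the tool's axes at that moment; what a row does not reach only later rows make up. The controller multiplies each number of a shift by 200 mm and each number of a turn by 45 degrees. A row lasts 1/8 s, in which the tool goes at most 62.5 mm and 10.7 degrees, less where a joint would pass 70% of its speed; a pose out of reach is approached as far as the arm can. A call with a number of a shift or a turn outside -1 to 1 is refused whole. A call with a gripper value outside its range is refused whole. OPENING is the opening in per cent of the stroke, from 0 (shut) to 100 (fully open), set as the call begins (- or left out, the last holds). The fingers move at their own pace and stop on an object; FORCE is the grip in N (left out, the last holds). Time passes only in rows, so rows that repeat a pose let the fingers close. It gives the time, the measured TCP pose, the force and the opening at its end, in the units of the state.
- manip.get_obs(): the state, without advancing time (a new reading comes with each control period).
- manip.camera(name): name is "side" or "top"; returns (picture, depth): 420x560x3 uint8, red, green, blue; 420x560 float32, m along the optical axis (not along the pixel's ray), 0 where there is no reading.
- manip.camera_model(name): a dict with "intrinsics" (3x3 intrinsics, pixels), "R" (3x3) and "t" (3): a world point X has camera coordinates R X + t. Camera axes: x right, y down, z forward; pixel columns grow to the right and rows downward; lengths in m; the calibration is good to about 2 mm. A picture is of the moment at which its call begins. camera_model takes no time and is no camera call.
- manip.hand_in(): hands the job in, once; it reports no verdict.
The state is a dict: "clock": time; "joint_pos": joint angles; "joint_velocities": joint speeds; "tau": joint torques, N m; "position": TCP position; "ee_rot": TCP orientation; "ft_force": force on the tool from outside, world axes, zero at the start; "torque": the same for the moment, N m; "grip_width": opening from 0.0 (shut) to 1.0 (fully open).
Only numpy, scipy, OpenCV 4.12 (cv2) and the standard library are available. Lean on these libraries where they do the work, as an engineer would, in place of code of your own. Each camera call takes 0.05 s, during which the arm holds its last target. There are 200 camera calls.

## Working session

There is one attempt and no reset: what is moved stays moved. The work goes in short steps, Python scripts to look and compute and a shell command to move; the robot and the scene stay as the last step left them, time stands still between calls to the robot, and variables do not carry over. Pictures are saved under pics/ and viewed, about 12 in all and at most 16, crops included, and the job is handed in when it is done.

```bash
ls; mkdir -p pics
python3 - <<'E'
from workcell import manip
import cv2
o=manip.get_obs(); print(o['clock'],o['position'],o['ee_rot'],o['grip_width'],manip.pinch_z)
for n in('side','top'):
    p,d=manip.camera(n); cv2.imwrite(f'pics/{n}0.png',p[:,:,::-1]); m=manip.camera_model(n); print(n,m, -m['R'].T@m['t'])
E
```

```text
pics
0.0 [0.15864568 0.60414316 0.23051053] [ 0.56021697  0.43148521 -0.43225467 -0.5595832 ] 1.0032338937892127 0.0187
side {'intrinsics': array([[431.96734777,   0.        , 284.0398937 ],
       [  0.        , 431.96734777, 206.12750613],
       [  0.        ,   0.        ,   1.        ]]), 'R': array([[ 0.68970542, -0.72405448,  0.00718001],
       [-0.39390619, -0.38350272, -0.83532244],
       [ 0.6075725 ,  0.57329816, -0.54971345]]), 't': array([-0.40875885,  0.25560578,  0.62801762])} [ 0.00104166 -0.55797951  0.56167787]
top {'intrinsics': array([[457.27258068,   0.        , 280.13377764],
       [  0.        , 457.27258068, 209.15742302],
       [  0.        ,   0.        ,   1.        ]]), 'R': array([[-0.02481058, -0.99944998, -0.02200379],
       [-0.99733578,  0.02625646, -0.06805831],
       [ 0.06859861,  0.0202566 , -0.99743867]]), 't': array([0.02761893, 0.59478838, 1.07830976])} [ 0.51991842 -0.00985619  1.11663586]
```

View pics/top0.png

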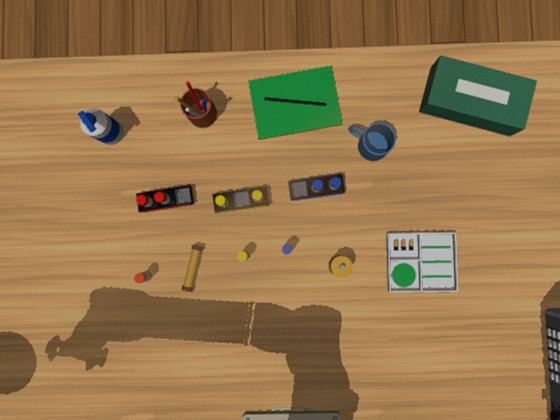

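View pics/side0.png

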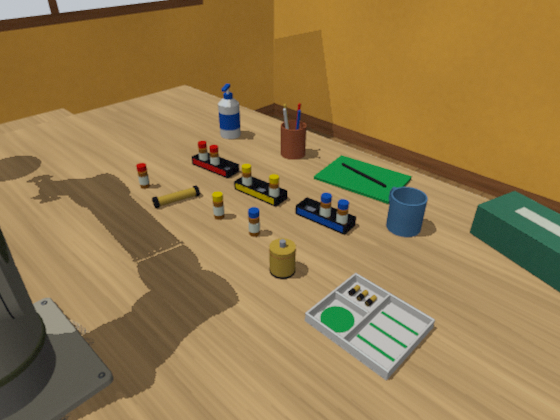

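Top view: caps are loose at red (140,278), yellow (242,256) and blue (287,249). The rod is at (193,267), the cup at (341,266) and the tray at (422,262). Empty cells: red right (183,196), yellow middle (242,199), blue left (299,188). The side view agrees.

```bash
cat > h.py <<'E'
from workcell import manip
import cv2, numpy as np
from scipy.spatial.transform import Rotation as Rn
def cloud(n):
    p,d=manip.camera(n); m=manip.camera_model(n); v,u=np.mgrid[:420,:560]
    r=np.stack([u,v,np.ones_like(u)],-1)@np.linalg.inv(m['intrinsics']).T
    return p,cv2.cvtColor(p,cv2.COLOR_RGB2HSV),((r*d[...,None])-m['t'])@m['R'],d
def ray(n,uv,z):
    m=manip.camera_model(n); r=m['R'].T@np.linalg.solve(m['intrinsics'],[*uv,1]); c=-m['R'].T@m['t']
    return c+r*(z-c[2])/r[2]
def comps(mask,amin=15):
    k,l,s,c=cv2.connectedComponentsWithStats(mask.astype(np.uint8))
    return [(l==i,s[i],c[i]) for i in range(1,k) if s[i,4]>=amin]
def rel(target,yaw=None):
    """rows numbers to reach TCP target, tool down; yaw = world angle of tool x"""
    o=manip.get_obs(); R=Rn.from_quat(o['ee_rot']); M=R.as_matrix()
    off=M.T@(np.array(target)-o['position'])/.2
    t=np.zeros(3)
    if yaw is not None:
        best=None
        for k in(0,np.pi):
            a=yaw+k; X=np.array([np.cos(a),np.sin(a),0]); Z=np.array([0,0,-1.]); D=np.c_[X,np.cross(Z,X),Z]
            v=Rn.from_matrix(M.T@D).as_rotvec()/(np.pi/4)
            if best is None or np.linalg.norm(v)<np.linalg.norm(best): best=v
        t=best
    return off.round(3),t.round(3)
E
python3 - <<'E'
from h import *
for n in('top','side'):
    p,h,P,d=cloud(n); Z=P[...,2]; print(n,'desk z',np.median(Z[(abs(P[...,0]-.5)<.2)&(abs(P[...,1])<.3)]))
    H,S,V=h[...,0],h[...,1],h[...,2]
    ws=(P[...,0]>.2)&(P[...,0]<.8)&(abs(P[...,1])<.5)&(d>0)
    for c,mk in dict(red=((H<6)|(H>174)),yellow=(H>26)&(H<34),blue=(H>112)&(H<128)).items():
        for m,s,cc in comps(mk&(S>150)&(V>70)&ws&(Z>.045)&(Z<.075),8):
            print(c,s,cc.round(1),'ray',ray(n,cc,.062 if n=='top' else .055).round(4),'zmed',np.median(Z[m]).round(4))
p,h,P,d=cloud('top'); Z=P[...,2]
ws=(P[...,0]>.2)&(P[...,0]<.75)&(abs(P[...,1])<.5)
for m,s,cc in comps((Z>.008)&ws,30):
    pts=P[m]; (c,wh,a)=cv2.minAreaRect(pts[:,:2].astype(np.float32)*1000)
    print('obj',s,cc.round(1),np.round(c,1),np.round(wh,1),round(a,1),'zmax',np.percentile(pts[:,2],90).round(3), 'mean',pts[:,:2].mean(0).round(4))
E
```

```text
top desk z 0.001109264190157151
red [155 192  10  11  85] [159.4 196.8] ray [0.6288 0.292  0.062 ] zmed 0.0655
red [136 195  11  11  85] [141.2 199.6] ray [0.6232 0.3349 0.062 ] zmed 0.0655
red [135 274   9   8  51] [138.9 277.7] ray [0.4428 0.341  0.062 ] zmed 0.0628
yellow [256 195   5   5  14] [258.  196.9] ray [0.6224 0.0622 0.062 ] zmed 0.0653
yellow [216 196   9   9  64] [219.7 200. ] ray [0.6175 0.1514 0.062 ] zmed 0.0651
yellow [238 252   9   8  45] [241.7 255.8] ray [0.4872 0.1027 0.062 ] zmed 0.0628
blue [313 180  10  10  55] [317.2 184.5] ray [ 0.6475 -0.0756  0.062 ] zmed 0.0656
side desk z -0.0005365283315359136
red [198 141   8   7  50] [201.6 144. ] ray [0.6272 0.3432 0.055 ] zmed 0.0633
red [210 145   8   8  52] [213.5 148.1] ray [0.6338 0.3    0.055 ] zmed 0.0629
red [137 163   9   9  65] [141. 167.] ray [0.4424 0.3438 0.055 ] zmed 0.0601
yellow [242 164   8   5  30] [245.8 165.9] ray [0.6263 0.1638 0.055 ] zmed 0.0643
yellow [270 175   8   4  30] [273.3 176.4] ray [0.6365 0.0776 0.055 ] zmed 0.0642
yellow [213 192   9   5  36] [216.9 193.9] ray [0.4928 0.1117 0.055 
[... 693 characters left out ...]
] [ 501.4 -262.6] [ 9.9 21.5] 88.6 zmax 0.017 mean [ 0.5007 -0.2618]
obj [408 240   6  11  50] [410.8 245.5] [ 505.2 -156.7] [294.3  23.9] 88.6 zmax 0.018 mean [ 0.5013 -0.2863]
obj [182 245  22  47 453] [192.1 268.3] [502.6 139.2] [ 98.6 283.5] 25.8 zmax 0.025 mean [0.4594 0.2254]
obj [282 244  11  11  89] [287.  249.2] [502.   -4.7] [23.3 29.1] 35.2 zmax 0.065 mean [ 0.5    -0.0019]
obj [237 251  13  11 107] [243.2 255.8] [486.7 101. ] [22.8 23.9] 71.9 zmax 0.065 mean [0.4871 0.0997]
obj [329 256  24  22 413] [340.8 266.2] [473.2 -75.7] [153.7  49.2] 72.4 zmax 0.064 mean [ 0.4581 -0.1238]
obj [134 272  18  12 154] [142.5 277.3] [442.4 340.1] [23.8 23.3] 71.4 zmax 0.064 mean [0.4426 0.3363]
```

Run:
```python
from h import *
p,h,P,d=cloud('top'); Z=P[...,2]
ws=(P[...,0]>.2)&(P[...,0]<.70)&(abs(P[...,1])<.5)
for m,s,cc in comps((Z>.045)&ws,12):
    z=np.median(Z[m]); (c,r)=cv2.minEnclosingCircle(np.argwhere(m)[:,::-1].astype(np.float32))
    print('tall',s,cc.round(1),'ray',ray('top',cc,z-.0025).round(4),'circ',ray('top',c,z-.0025)[:2].round(4),round(r,1),'z',z.round(4), np.median(P[m][:,:2],0).round(4))
def rect(m,z):
    uv=cv2.boxPoints(cv2.minAreaRect(np.argwhere(m)[:,::-1].astype(np.float32)))
    W=np.array([ray('top',q,z)[:2] for q in uv])*1000
    c,wh,a=cv2.minAreaRect(W.astype(np.float32)); print(np.round(c,1),np.round(wh,1),round(a,1))
for nm,(x0,y0,x1,y1) in dict(rod=(175,240,208,296),tray=(380,225,462,298),red=(134,190,196,214),yel=(210,190,272,214),blu=(287,176,348,202)).items():
    q=np.zeros(Z.shape,bool); q[y0:y1,x0:x1]=1
    m=q&(Z>.008); m=cv2.morphologyEx(m.astype(np.uint8),cv2.MORPH_OPEN,np.ones((3,3)))>0
    m=max(comps(m),key=lambda t:t[1][4])[0]
    print(nm,m.sum(),end=' '); rect(m,dict(rod=.02,tray=.02).get(nm,.024))
H,S,V=h[...,0],h[...,1],h[...,2]
g=(H>50)&(H<80)&(S>120)&ws
for m,s,cc in comps(g,20): print('green',s,cc.round(1),ray('top',cc,.005).round(4))
w=(S<60)&(V>130)&(P[...,1]<-.2)&ws
for m,s,cc in comps(w,100): print('white',s); rect(m,.02)
big=[cv2.resize(p[y0:y1,x0:x1,::-1],None,fx=5,fy=5,interpolation=cv2.INTER_CUBIC) for x0,y0,x1,y1 in[(130,175,290,295),]]
cv2.imwrite('pics/crop1.png',big[0])
```

```text
tall [331 178  11  11  91] [335.8 182.6] ray [ 0.6505 -0.1186  0.0632] circ [ 0.6505 -0.119 ] 5.5 z 0.0657 [ 0.6499 -0.1186]
tall [313 180  10  11  89] [317.5 185.1] ray [ 0.646  -0.0762  0.0631] circ [ 0.6456 -0.0764] 5.4 z 0.0656 [ 0.6457 -0.0752]
tall [252 191  11  10  89] [257.  195.5] ray [0.6256 0.0642 0.0632] circ [0.6255 0.0643] 5.4 z 0.0657 [0.6259 0.0642]
tall [155 192  12  11 105] [160.4 197.2] ray [0.6277 0.2898 0.0621] circ [0.6276 0.2901] 6.0 z 0.0646 [0.6277 0.2896]
tall [136 195  13  11 108] [142.2 200. ] ray [0.6222 0.3324 0.0624] circ [0.6204 0.3327] 6.3 z 0.0649 [0.622  0.3315]
tall [215 196  12  11  94] [220.8 200.7] ray [0.6157 0.1487 0.0629] circ [0.615 0.149] 5.7 z 0.0654 [0.6149 0.1479]
tall [282 245  11  10  81] [286.9 249.5] ray [ 0.4991 -0.0017  0.0599] circ [ 0.4991 -0.0019] 5.0 z 0.0624 [ 0.5    -0.0019]
tall [237 251  11  11  89] [242.3 256. ] ray [0.4867 0.1015 0.06  ] circ [0.4869 0.1018] 5.3 z 0.0625 [0.4867 0.1015]
tall [331 256  22  22 387] [341.3 266.5] ray [ 0.4572 -0.1255  0.0584] circ [ 0.4569 -0.1251] 11.2 z 0.0609 [ 0.4579 -0.125 ]
tall [134 273  13  11 103] [140.  277.9] ray [0.442  0.3392 0.0599] circ [0.4407 0.3385] 6.3 z 0.0624 [0.4422 0.3381]
rod 450 [459.4 227. ] [ 26.3 110.7] 75.4
tray 188 [ 459.4 -399.3] [  7.5 136.9] 89.3
red 195 [623.3 344. ] [40.1 43.8] 32.5
yel 141 [620.  154.5] [41.4 25.8] 62.0
blu 111 [648.4 -77.5] [24. 29.] 88.3
green [422 246  28   2  54] [436.  246.5] [ 0.4964 -0.3599  0.005 ]
green [422 261  29   2  42] [433.8 261.3] [ 0.4612 -0.3531  0.005 ]
green [392 264  24  23 420] [403.3 274.7] [ 0.4309 -0.2789  0.005 ]
green [423 276  28   1  28] [436.5 276. ] [ 0.4261 -0.3578  0.005 ]
white [ 388  232   69   61 2747]
[ 461.2 -320.8] [163.  141.6] 88.6
```

View pics/crop1.png

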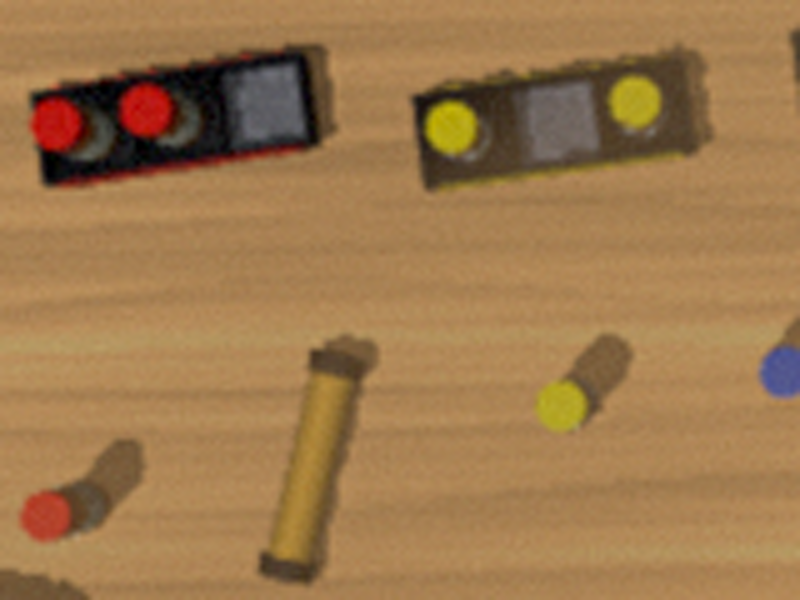

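```bash
cat > fix.py <<'E'
s=open('h.py').read()
i=s.index('def rel')
s=s[:i]+'''def plan(*wps,yaw=None):
    """wps: world TCP targets; prints row numbers. tool y points down; yaw(deg) = world direction of tool x"""
    o=manip.get_obs(); M=Rn.from_quat(o['ee_rot']).as_matrix(); p=np.array(o['position'])
    cur=np.degrees(np.arctan2(M[1,0],M[0,0]))
    print('t',round(o['clock'],2),'pos',p.round(4),'yaw',cur.round(1),'w',round(o['grip_width'],3),'F',np.round(o['ft_force'],1),'J',np.round(o['joint_pos'],2))
    a=np.radians(cur if yaw is None else yaw)
    X=np.array([np.cos(a),np.sin(a),0]); Y=np.array([0,0,-1.]); D=np.c_[X,Y,np.cross(X,Y)]
    print('turn',(Rn.from_matrix(M.T@D).as_rotvec()/(np.pi/4)).round(3))
    for w in wps: print(w,'->',(M.T@(np.array(w)-p)/.2).round(3))
'''
open('h.py','w').write(s)
E
python3 fix.py; python3 -c "
from h import *
plan([.3,.47,.2],[.442,.338,.15],yaw=40)
print(ray('top',(183.4,195.6),.003),ray('top',(242.4,199),.003))"
```

```text
t 0.3 pos [0.1587 0.6044 0.231 ] yaw 75.3 w 1.0 F [-0.7 -0.2  0.6] J [-1.34  0.33 -0.06  1.46  0.02  1.35 -0.09]
turn [ 0.     0.784 -0.001]
[0.3, 0.47, 0.2] -> [-0.471  0.155 -0.854]
[0.442, 0.338, 0.15] -> [-0.928  0.406 -1.708]
[0.63616026 0.24968661 0.003     ] [0.62387585 0.10457245 0.003     ]
```

```bash
python3 -m pendant '{"offset":[[-0.2,0.05,-0.3],[-0.35,0.1,-0.6],[-0.47,0.15,-0.85],[-0.47,0.15,-0.85],[-0.47,0.15,-0.85]],"turn":[[0,0.2,0],[0,0.4,0],[0,0.6,0],[0,0.78,0],[0,0.78,0]]}' 65 40; python3 -c "
from h import *
plan([.442,.338,.15],yaw=7)"
```

```text
clock: 0.92
position: [0.2999, 0.4697, 0.2012]
ee_rot: [0.664, 0.243, -0.243, -0.664]
ft_force: [-1.0, 0.4, -0.1]
grip_width: 0.654
t 0.93 pos [0.2999 0.4697 0.2012] yaw 40.1 w 0.654 F [-1.   0.4 -0.1] J [-1.17  0.2   0.1   1.69 -0.02  1.25 -0.37]
turn [ 0.     0.736 -0.   ]
[0.442, 0.338, 0.15] -> [ 0.119  0.256 -0.962]
```

```bash
python3 -m pendant '{"offset":[[0.04,0.1,-0.3],[0.08,0.2,-0.6],[0.12,0.256,-0.962],[0.12,0.256,-0.962],[0.12,0.256,-0.962],[0.12,0.256,-0.962]],"turn":[[0,0.2,0],[0,0.4,0],[0,0.6,0],[0,0.735,0],[0,0.735,0],[0,0.735,0]]}'; python3 -c "
from h import *
plan([.442,.338,.10],[.442,.338,.027],yaw=7)
p,_=manip.camera('side'); q,_=manip.camera('top')
cv2.imwrite('pics/a1.png',np.hstack([cv2.resize(p[80:240,60:260,::-1],(500,400)),cv2.resize(q[200:360,90:210,::-1],(300,400))]))"
```

```text
clock: 1.68
position: [0.4409, 0.3401, 0.1501]
ee_rot: [-0.705, -0.046, 0.046, 0.706]
ft_force: [0.1, 0.7, -0.1]
grip_width: 0.649
t 1.68 pos [0.4409 0.3401 0.1501] yaw 7.5 w 0.649 F [ 0.1  0.7 -0.1] J [-0.98  0.24  0.28  1.76 -0.07  1.15 -0.55]
turn [-0.    0.01 -0.  ]
[0.442, 0.338, 0.1] -> [ 0.004  0.251 -0.011]
[0.442, 0.338, 0.027] -> [ 0.004  0.616 -0.012]
```

View pics/a1.png

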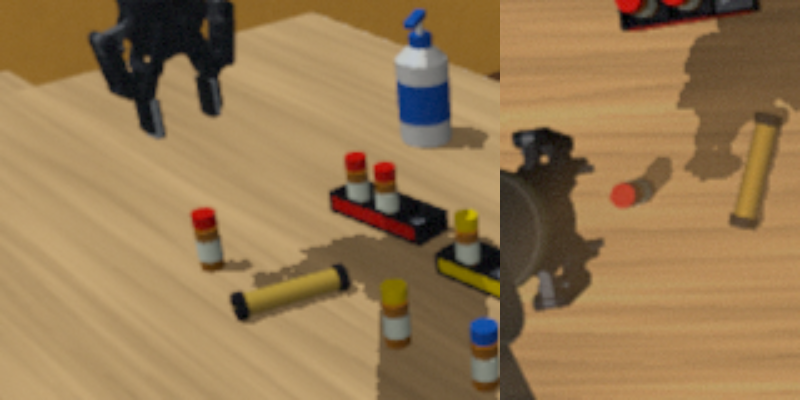

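```bash
python3 -c "
from h import *
for n,(x0,y0,f,ox) in dict(side=(60,80,2.5,0),top=(90,200,2.5,500)).items():
    m=manip.camera_model(n)
    for z in(.15,.17,.06):
        c=m['intrinsics']@(m['R']@np.array([.441,.34,z])+m['t']); c=c[:2]/c[2]; print(n,z,c, (c-[x0,y0])*f+[ox,0])"
```

```text
side 0.15 [134.24230418 131.68020421] [185.60576045 129.20051053]
side 0.17 [132.65333167 123.62434397] [181.63332918 109.06085992]
side 0.06 [140.98397062 165.85947563] [202.45992654 214.64868907]
top 0.15 [125.58299294 281.9178672 ] [588.95748234 204.794668  ]
top 0.17 [122.11075776 282.7943566 ] [580.27689439 206.9858915 ]
top 0.06 [139.5839988  278.38362123] [623.959997   195.95905308]
```

The gripper is centred above the red vial in the side view: tips at crop (150,135)/(210,110), expected mid (184,122). Descending and gripping.

```bash
python3 -m pendant '{"offset":[[0.004,0.2,-0.011],[0.004,0.4,-0.011],[0.004,0.55,-0.011],[0.004,0.616,-0.011],[0.004,0.616,-0.011]],"turn":[[0,0,0],[0,0,0],[0,0,0],[0,0,0],[0,0,0]]}'; python3 -m pendant '{"offset":[[0,0,0],[0,0,0],[0,0,0],[0,0,0],[0,0,0]],"turn":[[0,0,0],[0,0,0],[0,0,0],[0,0,0],[0,0,0]]}' 0 40;  python3 -c "
from h import *
plan([.442,.338,.12],[.6345,.2485,.12],[.6345,.2485,.033],yaw=7)"
```

```text
clock: 2.4
position: [0.4416, 0.3381, 0.0268]
ee_rot: [0.706, 0.046, -0.046, -0.706]
ft_force: [0.0, 0.6, -0.1]
grip_width: 0.649
clock: 3.02
position: [0.4422, 0.3388, 0.028]
ee_rot: [-0.705, -0.046, 0.046, 0.706]
ft_force: [-0.9, 0.4, 7.2]
grip_width: 0.267
t 3.02 pos [0.4422 0.3388 0.028 ] yaw 7.5 w 0.267 F [-0.9  0.4  7.2] J [-0.95  0.39  0.26  1.86 -0.13  0.9  -0.51]
turn [-0.002  0.01   0.001]
[0.442, 0.338, 0.12] -> [-0.001 -0.46  -0.003]
[0.6345, 0.2485, 0.12] -> [ 0.895 -0.46  -0.572]
[0.6345, 0.2485, 0.033] -> [ 0.895 -0.025 -0.573]
```

```bash
python3 -m pendant '{"offset":[[0,-0.15,0],[0,-0.4,0],[0.1,-0.46,-0.06],[0.35,-0.46,-0.22],[0.6,-0.46,-0.38],[0.8,-0.46,-0.52],[0.895,-0.46,-0.573],[0.895,-0.46,-0.573],[0.895,-0.46,-0.573]],"turn":[[0,0,0],[0,0,0],[0,0,0],[0,0,0],[0,0,0],[0,0,0],[0,0,0],[0,0,0],[0,0,0]]}';  python3 -c "
from h import *
plan([.6345,.2485,.034],[.6345,.2485,.031],yaw=7)
p,_=manip.camera('side'); q,_=manip.camera('top')
cv2.imwrite('pics/a2.png',np.hstack([cv2.resize(p[60:220,100:300,::-1],(500,400)),cv2.resize(q[120:280,90:210,::-1],(300,400))]))"
```

```text
clock: 4.15
position: [0.6337, 0.2492, 0.1199]
ee_rot: [-0.705, -0.046, 0.046, 0.706]
ft_force: [-1.0, 0.1, 0.1]
grip_width: 0.27
t 4.15 pos [0.6337 0.2492 0.1199] yaw 7.5 w 0.27 F [-1.   0.1  0.1] J [-0.69  0.54  0.35  1.45 -0.19  1.19 -0.18]
turn [-0.002  0.011 -0.   ]
[0.6345, 0.2485, 0.034] -> [ 0.004  0.43  -0.005]
[0.6345, 0.2485, 0.031] -> [ 0.004  0.445 -0.005]
```

View pics/a2.png

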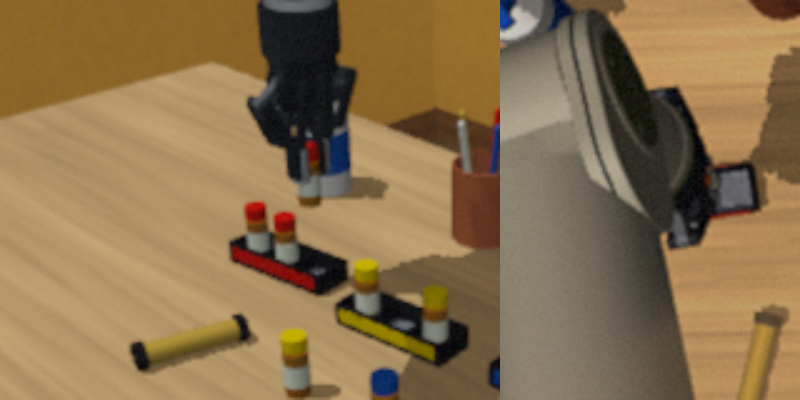

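The vial is held upright at crop (309,180), above the empty end cell at (315,270). Lowering.

```bash
python3 -m pendant '{"offset":[[0.004,0.15,-0.005],[0.004,0.3,-0.005],[0.004,0.38,-0.005],[0.004,0.41,-0.005],[0.004,0.425,-0.005],[0.004,0.435,-0.005],[0.004,0.44,-0.005],[0.004,0.445,-0.005],[0.004,0.445,-0.005]],"turn":[[0,0,0],[0,0,0],[0,0,0],[0,0,0],[0,0,0],[0,0,0],[0,0,0],[0,0,0],[0,0,0]]}'
```

```text
clock: 5.38
position: [0.6346, 0.2488, 0.0313]
ee_rot: [-0.705, -0.047, 0.046, 0.706]
ft_force: [-0.8, 0.2, -0.8]
grip_width: 0.267
```

```bash
python3 -m pendant '{"offset":[[0,0.004,0],[0,0.008,0],[0,0.012,0],[0,0.012,0]],"turn":[[0,0,0],[0,0,0],[0,0,0],[0,0,0]]}'
```

```text
clock: 5.88
position: [0.6347, 0.2489, 0.031]
ee_rot: [-0.705, -0.047, 0.046, 0.707]
ft_force: [-7.4, -2.9, 17.4]
grip_width: 0.268
```

Contact with the floor (17 N). Easing and opening.

```bash
python3 -m pendant '{"offset":[[0,-0.004,0],[0,-0.004,0],[0,-0.004,0],[0,-0.004,0],[0,-0.15,0],[0,-0.4,0],[0,-0.5,0],[0,-0.5,0]],"turn":[[0,0,0],[0,0,0],[0,0,0],[0,0,0],[0,0,0],[0,0,0],[0,0,0],[0,0,0]]}' 60 40;  python3 -c "
from h import *
plan([.55,.17,.12],[.487,.1015,.12],[.487,.1015,.027],yaw=6.7)
print(manip.get_obs()['ft_force'])"
```

```text
clock: 6.88
position: [0.6355, 0.2489, 0.1325]
ee_rot: [-0.704, -0.048, 0.045, 0.707]
ft_force: [-0.1, 0.5, -0.0]
grip_width: 0.598
t 6.88 pos [0.6355 0.2489 0.1325] yaw 7.5 w 0.598 F [-0.1  0.5 -0. ] J [-0.69  0.53  0.35  1.43 -0.19  1.21 -0.18]
turn [-0.005  0.019  0.004]
[0.55, 0.17, 0.12] -> [-0.476  0.06  -0.335]
[0.487, 0.1015, 0.12] -> [-0.833  0.057 -0.633]
[0.487, 0.1015, 0.027] -> [-0.835  0.522 -0.635]
[-0.06962677  0.49047711 -0.00529921]
```

```bash
python3 -m pendant '{"offset":[[-0.25,0.06,-0.18],[-0.45,0.06,-0.34],[-0.65,0.06,-0.5],[-0.83,0.06,-0.63],[-0.833,0.06,-0.633],[-0.833,0.06,-0.633],[-0.835,0.2,-0.635],[-0.835,0.35,-0.635],[-0.835,0.48,-0.635],[-0.835,0.522,-0.635],[-0.835,0.522,-0.635]],"turn":[[0,0,0],[0,0,0],[0,0,0],[0,0,0],[0,0,0],[0,0,0],[0,0,0],[0,0,0],[0,0,0],[0,0,0],[0,0,0]]}';  python3 -m pendant '{"offset":[[0,0,0],[0,0,0],[0,0,0],[0,0,0],[0,0,0]],"turn":[[0,0,0],[0,0,0],[0,0,0],[0,0,0],[0,0,0]]}' 0 40;  python3 -c "
from h import *
plan([.487,.1015,.12],[.6215,.106,.12],[.6215,.106,.034],yaw=6.7)"
```

```text
clock: 8.25
position: [0.4871, 0.1018, 0.0268]
ee_rot: [-0.704, -0.048, 0.046, 0.707]
ft_force: [0.3, 1.1, 0.1]
grip_width: 0.599
clock: 8.88
position: [0.4878, 0.1022, 0.0277]
ee_rot: [-0.704, -0.048, 0.045, 0.707]
ft_force: [-0.4, -0.4, 6.5]
grip_width: 0.269
t 8.88 pos [0.4878 0.1022 0.0277] yaw 7.6 w 0.269 F [-0.4 -0.4  6.5] J [-0.64  0.29  0.39  2.02 -0.15  0.85 -0.04]
turn [-0.005  0.02   0.005]
[0.487, 0.1015, 0.12] -> [-0.002 -0.462 -0.001]
[0.6215, 0.106, 0.12] -> [ 0.667 -0.459 -0.068]
[0.6215, 0.106, 0.034] -> [ 0.665 -0.029 -0.069]
```

```bash
python3 -m pendant '{"offset":[[0,-0.2,0],[0,-0.42,0],[0.2,-0.46,-0.02],[0.45,-0.46,-0.05],[0.667,-0.46,-0.068],[0.667,-0.46,-0.068],[0.667,-0.46,-0.068],[0.667,-0.3,-0.068],[0.667,-0.15,-0.068],[0.667,-0.06,-0.068],[0.667,-0.03,-0.068],[0.667,-0.025,-0.068]],"turn":[[0,0,0],[0,0,0],[0,0,0],[0,0,0],[0,0,0],[0,0,0],[0,0,0],[0,0,0],[0,0,0],[0,0,0],[0,0,0],[0,0,0]]}';  python3 -m pendant '{"offset":[[0,0.005,0],[0,0.01,0],[0,0.015,0],[0,0.015,0]],"turn":[[0,0,0],[0,0,0],[0,0,0],[0,0,0]]}'; python3 -c "
from h import *
plan([.6215,.106,.031],yaw=6.7)
p,_=manip.camera('side')
cv2.imwrite('pics/a3.png',cv2.resize(p[100:260,160:360,::-1],(500,400)))"
```

```text
clock: 10.38
position: [0.622, 0.1064, 0.0338]
ee_rot: [-0.704, -0.048, 0.045, 0.707]
ft_force: [1.0, -0.2, -0.3]
grip_width: 0.268
clock: 10.88
position: [0.622, 0.1064, 0.0308]
ee_rot: [-0.704, -0.048, 0.045, 0.707]
ft_force: [0.1, 0.3, -1.1]
grip_width: 0.269
t 10.88 pos [0.622  0.1064 0.0308] yaw 7.6 w 0.269 F [ 0.1  0.3 -1.1] J [-0.55  0.54  0.4   1.67 -0.25  0.98  0.07]
turn [-0.005  0.02   0.006]
[0.6215, 0.106, 0.031] -> [-0.003 -0.001 -0.002]
```

View pics/a3.png

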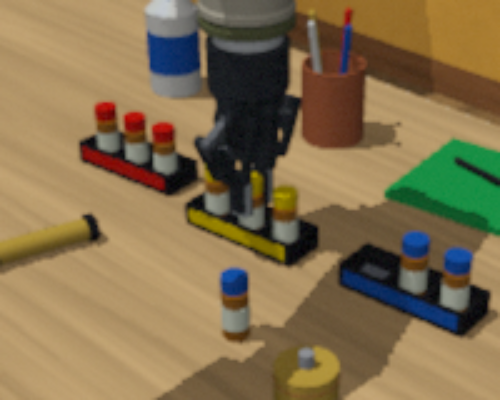

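Red stands upright in its end cell (163,148), and yellow is in the middle cell (252,205). Lowering the last fraction, releasing, and going to blue.

```bash
python3 -m pendant '{"offset":[[0,0.004,0],[0,0.007,0],[0,0.007,0]],"turn":[[0,0,0],[0,0,0],[0,0,0]]}'; python3 -m pendant '{"offset":[[0,0,0],[0,0,0],[0,0,0],[0,0,0],[0,-0.15,0],[0,-0.4,0],[0,-0.5,0],[0,-0.5,0]],"turn":[[0,0,0],[0,0,0],[0,0,0],[0,0,0],[0,0,0],[0,0,0],[0,0,0],[0,0,0]]}' 60 40;  python3 -c "
from h import *
plan([.4995,-.0018,.12],[.4995,-.0018,.027],yaw=6.5)"
```

```text
clock: 11.3
position: [0.6222, 0.1064, 0.0307]
ee_rot: [-0.704, -0.048, 0.045, 0.707]
ft_force: [-5.5, 0.1, 12.7]
grip_width: 0.267
clock: 12.3
position: [0.6225, 0.1061, 0.132]
ee_rot: [-0.704, -0.049, 0.044, 0.708]
ft_force: [1.0, 0.4, -0.5]
grip_width: 0.603
t 12.3 pos [0.6225 0.1061 0.132 ] yaw 7.6 w 0.603 F [ 1.   0.4 -0.5] J [-0.58  0.43  0.44  1.59 -0.2   1.15  0.04]
turn [-0.007  0.024  0.01 ]
[0.4995, -0.0018, 0.12] -> [-0.681  0.052 -0.454]
[0.4995, -0.0018, 0.027] -> [-0.685  0.517 -0.456]
```

```bash
python3 -m pendant '{"offset":[[-0.2,0.05,-0.13],[-0.4,0.05,-0.27],[-0.6,0.05,-0.4],[-0.682,0.05,-0.454],[-0.682,0.05,-0.454],[-0.682,0.05,-0.454],[-0.684,0.2,-0.455],[-0.685,0.35,-0.456],[-0.685,0.48,-0.456],[-0.685,0.517,-0.456],[-0.685,0.517,-0.456]],"turn":[[0,0,0],[0,0,0],[0,0,0],[0,0,0],[0,0,0],[0,0,0],[0,0,0],[0,0,0],[0,0,0],[0,0,0],[0,0,0]]}';  python3 -m pendant '{"offset":[[0,0,0],[0,0,0],[0,0,0],[0,0,0],[0,0,0]],"turn":[[0,0,0],[0,0,0],[0,0,0],[0,0,0],[0,0,0]]}' 0 40;  python3 -c "
from h import *
plan([.4995,-.0018,.12],[.6425,-.0335,.12],[.6425,-.0335,.034],yaw=6.5)
print(ray('top',(299.5,188.5),.003))"
```

```text
clock: 13.68
position: [0.4998, -0.0014, 0.027]
ee_rot: [-0.704, -0.049, 0.045, 0.707]
ft_force: [0.2, 0.4, 0.7]
grip_width: 0.594
clock: 14.3
position: [0.5006, -0.0011, 0.0281]
ee_rot: [-0.703, -0.05, 0.044, 0.708]
ft_force: [-1.2, 0.6, 6.7]
grip_width: 0.27
t 14.3 pos [ 0.5006 -0.0011  0.0281] yaw 7.6 w 0.27 F [-1.2  0.6  6.7] J [-0.5   0.3   0.47  2.02 -0.19  0.85  0.2 ]
turn [-0.007  0.025  0.011]
[0.4995, -0.0018, 0.12] -> [-0.002 -0.46  -0.   ]
[0.6425, -0.0335, 0.12] -> [ 0.686 -0.455 -0.252]
[0.6425, -0.0335, 0.034] -> [ 0.682 -0.025 -0.254]
[ 0.64590958 -0.03587937  0.003     ]
```

```bash
python3 -m pendant '{"offset":[[0,-0.2,0],[0,-0.42,0],[0.2,-0.46,-0.08],[0.45,-0.46,-0.17],[0.687,-0.46,-0.254],[0.687,-0.46,-0.254],[0.687,-0.46,-0.254],[0.687,-0.3,-0.254],[0.687,-0.15,-0.254],[0.685,-0.06,-0.254],[0.685,-0.03,-0.254],[0.685,-0.02,-0.254]],"turn":[[0,0,0],[0,0,0],[0,0,0],[0,0,0],[0,0,0],[0,0,0],[0,0,0],[0,0,0],[0,0,0],[0,0,0],[0,0,0],[0,0,0]]}';  python3 -m pendant '{"offset":[[0,0.005,0],[0,0.01,0],[0,0.015,0],[0,0.018,0],[0,0.018,0]],"turn":[[0,0,0],[0,0,0],[0,0,0],[0,0,0],[0,0,0]]}'
```

```text
clock: 15.8
position: [0.6434, -0.0333, 0.0337]
ee_rot: [-0.703, -0.05, 0.044, 0.708]
ft_force: [-0.2, -0.9, -0.5]
grip_width: 0.271
clock: 16.42
position: [0.6438, -0.0333, 0.0312]
ee_rot: [-0.703, -0.051, 0.043, 0.708]
ft_force: [-2.7, -0.1, 8.0]
grip_width: 0.265
```

```bash
python3 -m pendant '{"offset":[[0,0,0],[0,0,0],[0,0,0],[0,0,0],[0,-0.15,0],[0,-0.4,0],[0,-0.5,0],[0,-0.5,0]],"turn":[[0,0,0],[0,0,0],[0,0,0],[0,0,0],[0,0,0],[0,0,0],[0,0,0],[0,0,0]]}' 60 40;  python3 -c "
from h import *
plan([.55,.11,.14],yaw=40)
plan([.4594,.227,.14],yaw=75.4)
"
```

```text
clock: 17.42
position: [0.6436, -0.034, 0.1324]
ee_rot: [-0.703, -0.052, 0.043, 0.708]
ft_force: [0.5, -0.3, -1.3]
grip_width: 0.598
t 17.43 pos [ 0.6436 -0.034   0.1324] yaw 7.6 w 0.598 F [ 0.5 -0.3 -1.3] J [-0.41  0.47  0.52  1.56 -0.26  1.17  0.3 ]
turn [-0.002 -0.719  0.018]
[0.55, 0.11, 0.14] -> [-0.368 -0.038  0.776]
t 17.43 pos [ 0.6436 -0.034   0.1324] yaw 7.6 w 0.598 F [ 0.5 -0.3 -1.3] J [-0.41  0.47  0.52  1.56 -0.26  1.17  0.3 ]
turn [ 0.004 -1.506  0.019]
[0.4594, 0.227, 0.14] -> [-0.739 -0.04   1.416]
```

```bash
python3 -m pendant '{"offset":[[-0.1,-0.04,0.2],[-0.2,-0.04,0.4],[-0.3,-0.04,0.6],[-0.37,-0.04,0.77],[-0.37,-0.04,0.77]],"turn":[[0,-0.2,0],[0,-0.4,0],[0,-0.6,0.01],[0,-0.72,0.02],[0,-0.72,0.02]]}' 50 40;  python3 -c "
from h import *
plan([.4594,.227,.10],[.4594,.227,.004],yaw=75.4)
for n in('top','side'):
    p,d=manip.camera(n); cv2.imwrite(f'pics/b_{n}.png',p[:,:,::-1])
p,h,P,d=cloud('top');Z=P[...,2]
q=np.zeros(Z.shape,bool); q[240:296,175:208]=1
for m,s,cc in comps(q&(Z>.015),50): print(s,cc,ray('top',cc,.02))
"
```

```text
clock: 18.05
position: [0.5476, 0.1121, 0.1387]
ee_rot: [-0.663, -0.243, 0.245, 0.665]
ft_force: [0.4, -1.0, 0.5]
grip_width: 0.496
t 18.05 pos [0.5476 0.1121 0.1387] yaw 40.4 w 0.496 F [ 0.4 -1.   0.5] J [-0.61  0.27  0.38  1.77 -0.11  1.13  0.51]
turn [-0.006 -0.778 -0.001]
[0.4594, 0.227, 0.1] -> [0.037 0.196 0.723]
[0.4594, 0.227, 0.004] -> [0.038 0.676 0.721]
[ 175  240   33   56 1844] [191.03470716 267.44360087] [0.46114484 0.22915241 0.02      ]
```

View pics/b_side.png

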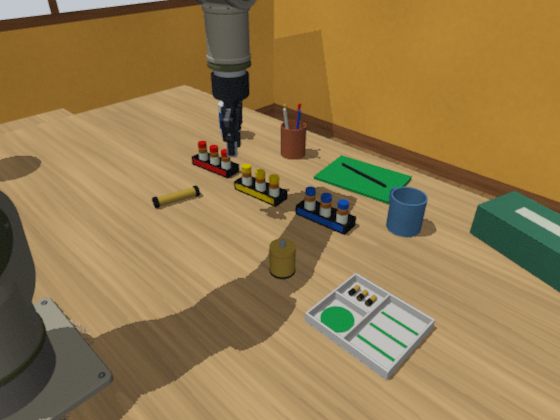

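All three loose vials now stand in their cells (red 225,160; yellow 260,180; blue 310,198). The rod is at (176,197). I'll go above it and cross-check its position.

```bash
python3 -m pendant '{"offset":[[0.01,0.05,0.2],[0.02,0.1,0.4],[0.03,0.15,0.6],[0.037,0.195,0.722],[0.037,0.195,0.722],[0.037,0.195,0.722]],"turn":[[0,-0.2,0],[0,-0.4,0],[0,-0.6,0],[0,-0.78,0],[0,-0.78,0],[0,-0.78,0]]}';  python3 -c "
from h import *
plan([.4594,.227,.004],yaw=75.4)
p=cv2.imread('pics/b_side.png')
h=cv2.cvtColor(p,cv2.COLOR_BGR2HSV); c=p[180:214,145:208]; 
m=np.zeros((420,560),bool); dk=(h[...,2]<60); m[182:212,147:206]=dk[182:212,147:206]
for k,s,cc in comps(m,5): print('dark',s,cc,ray('side',cc,.012))
for uv in((155.5,201.5),(196.5,191)): print(ray('side',uv,.012))
p,_=manip.camera('side'); cv2.imwrite('pics/b2.png',cv2.resize(p[120:240,100:260,::-1],(800,600)))
"
```

```text
clock: 18.95
position: [0.4635, 0.2217, 0.1006]
ee_rot: [-0.561, -0.428, 0.43, 0.562]
ft_force: [-0.0, -1.1, -0.7]
grip_width: 0.505
t 18.95 pos [0.4635 0.2217 0.1006] yaw 74.8 w 0.505 F [-0.  -1.1 -0.7] J [-0.73  0.21  0.22  1.92 -0.05  1.03  0.81]
turn [-0.003 -0.014 -0.001]
[0.4594, 0.227, 0.004] -> [0.021 0.483 0.025]
dark [194 186   6  10  33] [196.57575758 190.57575758] [0.50959029 0.21597797 0.012     ]
dark [153 197   7  11  53] [155.79245283 202.26415094] [0.41132806 0.24142724 0.012     ]
[0.41267386 0.24477914 0.012     ]
[0.50825486 0.2144966  0.012     ]
```

View pics/b2.png

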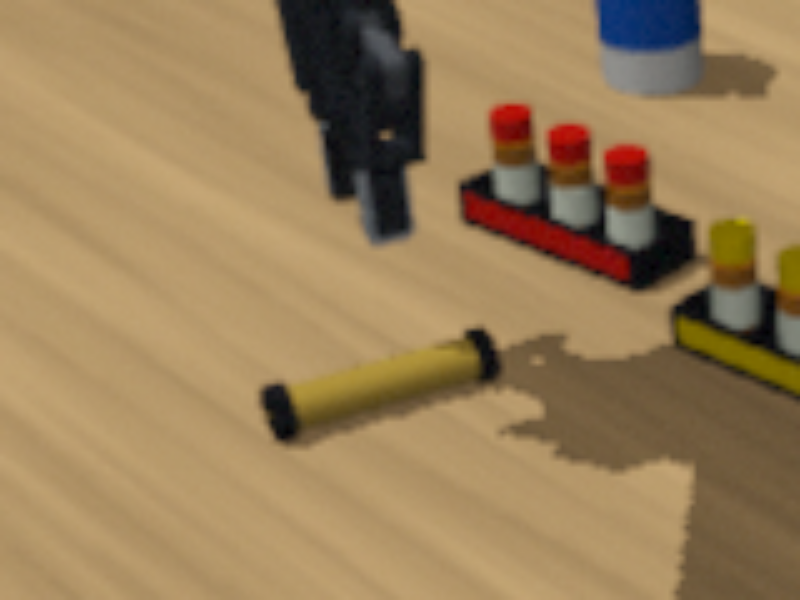

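Side view of the rod: ends at crop (280,410) and (484,355), so centre (0.4605, 0.2287) and axis -14.5°. This agrees with the top view. Descend and grip.

```bash
python3 -m pendant '{"offset":[[0.02,0.1,0.025],[0.026,0.25,0.025],[0.026,0.38,0.025],[0.026,0.44,0.025],[0.026,0.475,0.025],[0.026,0.475,0.025]],"turn":[[0,-0.01,0],[0,-0.01,0],[0,-0.01,0],[0,-0.01,0],[0,-0.01,0],[0,-0.01,0]]}'; python3 -m pendant '{"offset":[[0,0,0],[0,0,0],[0,0,0],[0,0,0],[0,0,0]],"turn":[[0,0,0],[0,0,0],[0,0,0],[0,0,0],[0,0,0]]}' 0 50; python3 -m pendant '{"offset":[[0,-0.1,0],[0,-0.3,0],[0,-0.5,0],[0,-0.5,0],[0,-0.5,0]],"turn":[[0,0,0],[0,0,0],[0,0,0],[0,0,0],[0,0,0]]}';  python3 -c "
from h import *
plan([.46,.07,.12],[.46,-.1,.12],yaw=84)
p,_=manip.camera('side'); cv2.imwrite('pics/b3.png',cv2.resize(p[120:240,100:260,::-1],(800,600)))
"
```

```text
clock: 19.75
position: [0.4603, 0.2279, 0.006]
ee_rot: [-0.56, -0.431, 0.432, 0.561]
ft_force: [-0.0, -0.6, 0.3]
grip_width: 0.493
clock: 20.38
position: [0.461, 0.2282, 0.007]
ee_rot: [-0.56, -0.431, 0.431, 0.561]
ft_force: [-1.3, -0.4, 6.8]
grip_width: 0.236
clock: 21.0
position: [0.4607, 0.228, 0.1067]
ee_rot: [-0.56, -0.431, 0.431, 0.561]
ft_force: [-0.1, -0.1, -1.5]
grip_width: 0.232
t 21.0 pos [0.4607 0.228  0.1067] yaw 75.2 w 0.232 F [-0.1 -0.1 -1.5] J [-0.74  0.2   0.21  1.91 -0.05  1.04  0.81]
turn [-0.001 -0.196  0.001]
[0.46, 0.07, 0.12] -> [-0.765 -0.067 -0.198]
[0.46, -0.1, 0.12] -> [-1.587 -0.068 -0.416]
```

View pics/b3.png

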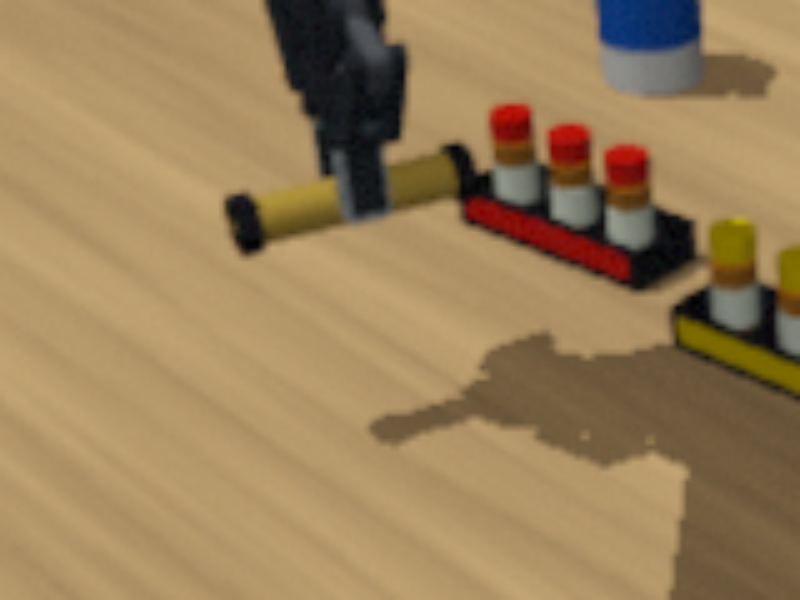

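The rod is held level at mid-length, crop (350,195). Carrying it to the tray in legs.

```bash
python3 -m pendant '{"offset":[[-0.2,-0.08,-0.05],[-0.45,-0.1,-0.12],[-0.7,-0.1,-0.18],[-0.91,-0.1,-0.236],[-0.91,-0.1,-0.236]],"turn":[[0,-0.1,0],[0,-0.2,0],[0,-0.3,0],[0,-0.3,0],[0,-0.3,0]]}';  python3 -c "
from h import *
plan([.46,-.14,.127],yaw=88.6)
"
```

```text
clock: 21.68
position: [0.4588, 0.0363, 0.1252]
ee_rot: [-0.506, -0.492, 0.494, 0.508]
ft_force: [-0.1, 1.1, -1.1]
grip_width: 0.23
t 21.68 pos [0.4588 0.0363 0.1252] yaw 88.4 w 0.23 F [-0.1  1.1 -1.1] J [-0.51  0.06  0.35  2.02 -0.02  1.07  1.39]
turn [-0.005 -0.005 -0.001]
[0.46, -0.14, 0.127] -> [-0.881 -0.008 -0.031]
```

```bash
python3 -m pendant '{"offset":[[-0.3,-0.01,-0.01],[-0.6,-0.01,-0.02],[-0.88,-0.01,-0.03],[-0.97,-0.01,-0.03],[-0.97,-0.01,-0.03]],"turn":[[0,0,0],[0,0,0],[0,0,0],[0,0,0],[0,0,0]]}';  python3 -c "
from h import *
plan([.46,-.34,.127],yaw=88.6)
"
```

```text
clock: 22.3
position: [0.4588, -0.1582, 0.1266]
ee_rot: [-0.507, -0.491, 0.494, 0.509]
ft_force: [-0.6, 0.4, -1.4]
grip_width: 0.233
t 22.3 pos [ 0.4588 -0.1582  0.1266] yaw 88.2 w 0.233 F [-0.6  0.4 -1.4] J [-0.27  0.12  0.54  1.97 -0.07  1.07  1.84]
turn [-0.007 -0.008 -0.002]
[0.46, -0.34, 0.127] -> [-0.908 -0.001 -0.034]
```

```bash
python3 -m pendant '{"offset":[[-0.3,0,-0.01],[-0.6,0,-0.02],[-0.9,0,-0.034],[-0.99,0,-0.038],[-0.99,0,-0.038],[-0.99,0,-0.038]],"turn":[[0,0,0],[0,0,0],[0,0,0],[0,0,0],[0,0,0],[0,0,0]]}';  python3 -c "
from h import *
plan([.461,-.358,.127],[.461,-.358,.014],yaw=88.6)
p,_=manip.camera('side'); cv2.imwrite('pics/b4.png',cv2.resize(p[200:380,230:470,::-1],(800,600)))
p,_=manip.camera('top'); cv2.imwrite('pics/b4t.png',p[:,:,::-1])
"
```

```text
clock: 23.05
position: [0.4613, -0.3538, 0.1263]
ee_rot: [-0.505, -0.492, 0.494, 0.508]
ft_force: [0.8, 0.3, -0.0]
grip_width: 0.23
t 23.05 pos [ 0.4613 -0.3538  0.1263] yaw 88.4 w 0.23 F [ 0.8  0.3 -0. ] J [ 0.04  0.37  0.65  1.73 -0.24  1.13  2.31]
turn [-0.007 -0.004  0.   ]
[0.461, -0.358, 0.127] -> [-0.021 -0.003  0.001]
[0.461, -0.358, 0.014] -> [-0.021  0.562 -0.002]
```

View pics/b4.png

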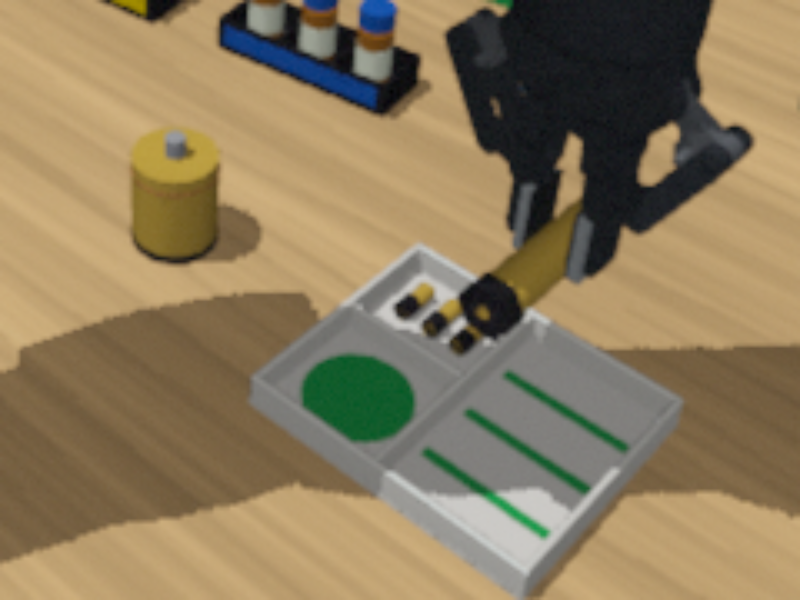

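The rod hangs aligned over the long bay. Lowering.

```bash
python3 -m pendant '{"offset":[[-0.02,0.15,0],[-0.02,0.3,0],[-0.02,0.42,0],[-0.02,0.5,0],[-0.02,0.545,0],[-0.02,0.555,0],[-0.02,0.555,0]],"turn":[[0,0,0],[0,0,0],[0,0,0],[0,0,0],[0,0,0],[0,0,0],[0,0,0]]}'; python3 -m pendant '{"offset":[[0,0.005,0],[0,0.01,0],[0,0.013,0],[0,0.013,0]],"turn":[[0,0,0],[0,0,0],[0,0,0],[0,0,0]]}'
```

```text
clock: 24.02
position: [0.4609, -0.3584, 0.0163]
ee_rot: [-0.506, -0.492, 0.494, 0.508]
ft_force: [0.3, 0.0, -0.8]
grip_width: 0.233
clock: 24.52
position: [0.4609, -0.3584, 0.0137]
ee_rot: [-0.506, -0.492, 0.494, 0.508]
ft_force: [0.7, -0.2, -0.9]
grip_width: 0.234
```

```bash
python3 -m pendant '{"offset":[[0,0.004,0],[0,0.008,0],[0,0.008,0]],"turn":[[0,0,0],[0,0,0],[0,0,0]]}';python3 -m pendant '{"offset":[[0,0.003,0],[0,0.005,0],[0,0.005,0]],"turn":[[0,0,0],[0,0,0],[0,0,0]]}'
```

```text
clock: 24.9
position: [0.4608, -0.3584, 0.012]
ee_rot: [-0.506, -0.492, 0.494, 0.508]
ft_force: [0.2, 0.4, -0.6]
grip_width: 0.233
clock: 25.28
position: [0.4608, -0.3584, 0.0111]
ee_rot: [-0.506, -0.492, 0.494, 0.508]
ft_force: [-1.5, 1.4, 2.2]
grip_width: 0.232
```

```bash
python3 -m pendant '{"offset":[[0,0,0],[0,0,0],[0,0,0],[0,0,0],[0,-0.1,0],[0,-0.3,0],[0,-0.6,0],[0,-0.6,0]],"turn":[[0,0,0],[0,0,0],[0,0,0],[0,0,0],[0,0,0],[0,0,0],[0,0,0],[0,0,0]]}' 45; python3 -m pendant '{"offset":[[0.3,0,0],[0.6,0,0],[0.9,0,0],[0.95,0,0],[0.95,0,0]],"turn":[[0,0,0],[0,0,0],[0,0,0],[0,0,0],[0,0,0]]}' 100; python3 -c "
from h import *
plan([.4575,-.125,.125],[.4575,-.125,.025],yaw=88.6)
p,_=manip.camera('side'); cv2.imwrite('pics/c1.png',cv2.resize(p[200:380,230:470,::-1],(800,600)))
p,h,P,d=cloud('side'); print(ray('side',(230+176/3.333,200+137/3.333),.072))
"
```

```text
clock: 26.28
position: [0.4634, -0.3605, 0.1372]
ee_rot: [0.509, 0.493, -0.493, -0.505]
ft_force: [-0.9, 0.6, 0.1]
grip_width: 0.447
clock: 26.9
position: [0.4689, -0.1703, 0.1368]
ee_rot: [0.509, 0.493, -0.493, -0.505]
ft_force: [-0.0, -0.1, 0.3]
grip_width: 0.999
t 26.9 pos [ 0.4689 -0.1703  0.1368] yaw 88.4 w 0.999 F [-0.  -0.1  0.3] J [-0.3   0.13  0.6   1.94 -0.08  1.09  1.88]
turn [ 0.005 -0.004 -0.005]
[0.4575, -0.125, 0.125] -> [0.225 0.058 0.064]
[0.4575, -0.125, 0.025] -> [0.227 0.558 0.066]
[ 0.45608672 -0.12624664  0.072     ]
```

View pics/c1.png

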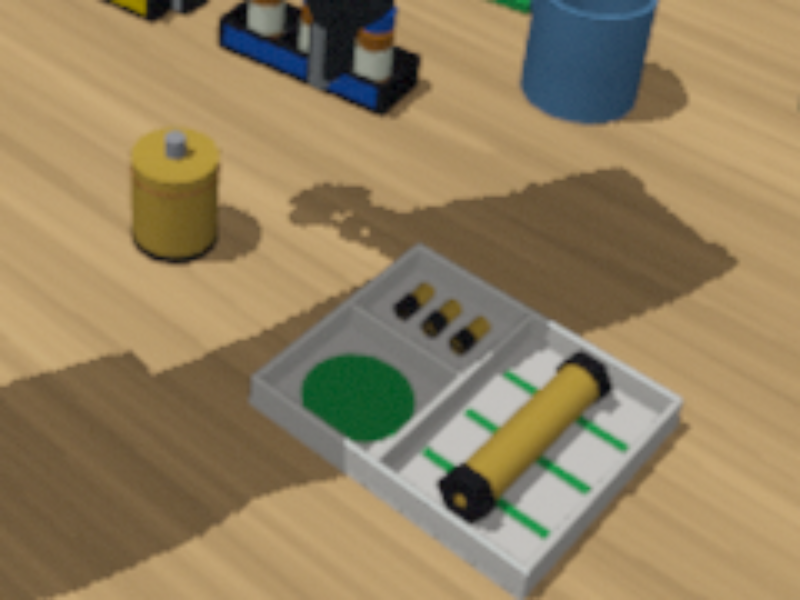

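The rod lies on the ribs in the long bay, crop (525,435). The cup's screw is at (176,140), giving (0.456, -0.126), which agrees with the top view. Grasp the cup.

```bash
python3 -m pendant '{"offset":[[0.1,0.04,0.03],[0.2,0.06,0.06],[0.225,0.06,0.066],[0.225,0.06,0.066],[0.225,0.2,0.066],[0.225,0.35,0.067],[0.225,0.5,0.067],[0.225,0.583,0.067],[0.225,0.583,0.067]],"turn":[[0,0,0],[0,0,0],[0,0,0],[0,0,0],[0,0,0],[0,0,0],[0,0,0],[0,0,0],[0,0,0]]}'; python3 -m pendant '{"offset":[[0,0,0],[0,0,0],[0,0,0],[0,0,0],[0,0,0]],"turn":[[0,0,0],[0,0,0],[0,0,0],[0,0,0],[0,0,0]]}' 0 60; python3 -m pendant '{"offset":[[0,-0.1,0],[0,-0.3,0],[0,-0.4,0],[0,-0.4,0],[0,-0.4,0]],"turn":[[0,0,0],[0,0,0],[0,0,0],[0,0,0],[0,0,0]]}';  python3 -c "
from h import *
plan([.430,-.279,.1],[.430,-.279,.027],yaw=88.6)
"
```

```text
clock: 28.12
position: [0.4566, -0.1281, 0.0193]
ee_rot: [0.51, 0.491, -0.493, -0.506]
ft_force: [0.9, -0.3, 0.5]
grip_width: 1.0
clock: 28.75
position: [0.4575, -0.1281, 0.0205]
ee_rot: [0.51, 0.492, -0.492, -0.506]
ft_force: [-1.8, -0.6, 7.7]
grip_width: 0.574
clock: 29.38
position: [0.4566, -0.1275, 0.0997]
ee_rot: [0.51, 0.492, -0.493, -0.506]
ft_force: [-0.8, 0.9, -2.6]
grip_width: 0.567
t 29.38 pos [ 0.4566 -0.1275  0.0997] yaw 88.2 w 0.567 F [-0.8  0.9 -2.6] J [-0.36  0.12  0.57  2.03 -0.07  1.    1.78]
turn [ 0.004 -0.009 -0.006]
[0.43, -0.279, 0.1] -> [-0.761  0.002  0.109]
[0.43, -0.279, 0.027] -> [-0.76   0.367  0.11 ]
```

```bash
python3 -m pendant '{"offset":[[-0.2,0,0.03],[-0.45,0,0.06],[-0.7,0,0.1],[-0.76,0,0.11],[-0.76,0,0.11],[-0.76,0,0.11],[-0.76,0,0.11]],"turn":[[0,0,0],[0,0,0],[0,0,0],[0,0,0],[0,0,0],[0,0,0],[0,0,0]]}';  python3 -c "
from h import *
plan([.430,-.279,.03],[.430,-.279,.025],yaw=88.6)
p,_=manip.camera('side'); q,_=manip.camera('top')
cv2.imwrite('pics/c2.png',np.hstack([cv2.resize(p[200:380,260:470,::-1],(467,400)),cv2.resize(q[210:330,370:470,::-1],(333,400))]))
"
```

```text
clock: 30.25
position: [0.4304, -0.2773, 0.1002]
ee_rot: [0.509, 0.492, -0.493, -0.505]
ft_force: [0.6, -0.1, -2.6]
grip_width: 0.574
t 30.25 pos [ 0.4304 -0.2773  0.1002] yaw 88.3 w 0.574 F [ 0.6 -0.1 -2.6] J [-0.13  0.23  0.68  1.95 -0.17  1.02  2.17]
turn [ 0.004 -0.006 -0.005]
[0.43, -0.279, 0.03] -> [-0.007  0.351  0.003]
[0.43, -0.279, 0.025] -> [-0.007  0.376  0.003]
```

View pics/c2.png

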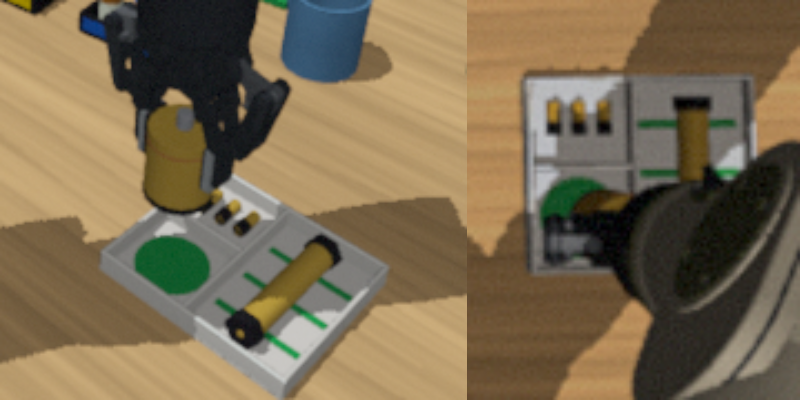

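The cup is held upright above the square bay, crop (178,165). The pad is at (172,265). Lowering.

```bash
python3 -m pendant '{"offset":[[-0.007,0.1,0.003],[-0.007,0.22,0.003],[-0.007,0.3,0.003],[-0.007,0.34,0.003],[-0.007,0.35,0.003],[-0.007,0.35,0.003]],"turn":[[0,0,0],[0,0,0],[0,0,0],[0,0,0],[0,0,0],[0,0,0]]}'; python3 -m pendant '{"offset":[[0,0.005,0],[0,0.01,0],[0,0.015,0],[0,0.015,0]],"turn":[[0,0,0],[0,0,0],[0,0,0],[0,0,0]]}'
```

```text
clock: 31.1
position: [0.4302, -0.2797, 0.0308]
ee_rot: [0.51, 0.492, -0.493, -0.505]
ft_force: [1.1, -1.1, -2.4]
grip_width: 0.571
clock: 31.6
position: [0.4302, -0.2796, 0.0277]
ee_rot: [0.51, 0.492, -0.493, -0.505]
ft_force: [-0.1, 0.3, -3.6]
grip_width: 0.573
```

```bash
python3 -m pendant '{"offset":[[0,0.004,0],[0,0.008,0],[0,0.01,0],[0,0.01,0]],"turn":[[0,0,0],[0,0,0],[0,0,0],[0,0,0]]}'; python3 -m pendant '{"offset":[[0,0.003,0],[0,0.005,0],[0,0.005,0]],"turn":[[0,0,0],[0,0,0],[0,0,0]]}'
```

```text
clock: 32.1
position: [0.4301, -0.2797, 0.0257]
ee_rot: [0.51, 0.492, -0.493, -0.505]
ft_force: [-0.3, -0.1, -2.5]
grip_width: 0.572
clock: 32.48
position: [0.4301, -0.2797, 0.0247]
ee_rot: [0.51, 0.492, -0.493, -0.505]
ft_force: [0.3, 0.7, -2.7]
grip_width: 0.571
```

```bash
python3 -m pendant '{"offset":[[0,0.003,0],[0,0.005,0],[0,0.005,0]],"turn":[[0,0,0],[0,0,0],[0,0,0]]}'
```

```text
clock: 32.85
position: [0.4302, -0.2797, 0.0245]
ee_rot: [0.509, 0.492, -0.492, -0.505]
ft_force: [-5.5, 3.8, 12.2]
grip_width: 0.572
```

Contact (the weight has transferred). Release, rise well clear and inspect.

```bash
python3 -m pendant '{"offset":[[0,-0.002,0],[0,-0.002,0],[0,-0.002,0],[0,-0.002,0],[0,-0.1,0],[0,-0.3,0],[0,-0.6,0],[0,-0.9,0],[0,-0.95,0],[0,-0.95,0]],"turn":[[0,0,0],[0,0,0],[0,0,0],[0,0,0],[0,0,0],[0,0,0],[0,0,0],[0,0,0],[0,0,0],[0,0,0]]}' 72; python3 -m pendant '{"offset":[[0.3,0,0],[0.6,0,0],[0.9,0,0],[0.9,0,0],[0.9,0,0]],"turn":[[0,0,0],[0,0,0],[0,0,0],[0,0,0],[0,0,0]]}'; python3 -c "
from h import *
plan()
p,_=manip.camera('side'); q,_=manip.camera('top')
cv2.imwrite('pics/d1.png',np.hstack([cv2.resize(p[120:400,100:470,::-1],(464,350)),cv2.resize(q[160:310,330:470,::-1],(327,350))]))
p,h,P,d=cloud('top'); 
H,S,V=h[...,0],h[...,1],h[...,2];Z=P[...,2]
for m,s,cc in comps((Z>.05)&(Z<.078)&(P[...,0]>.35)&(P[...,0]<.7)&(abs(P[...,1])<.42),30): print(s,ray('top',cc,np.median(Z[m])-.0025).round(4))
"
```

```text
clock: 34.1
position: [0.4296, -0.2789, 0.2145]
ee_rot: [0.51, 0.493, -0.492, -0.505]
ft_force: [0.0, 0.1, -1.4]
grip_width: 0.72
clock: 34.72
position: [0.4343, -0.0992, 0.2124]
ee_rot: [0.509, 0.492, -0.493, -0.506]
ft_force: [-0.2, -0.9, -0.1]
grip_width: 0.721
t 34.73 pos [ 0.4343 -0.0992  0.2124] yaw 88.3 w 0.721 F [-0.2 -0.9 -0.1] J [-0.41 -0.09  0.51  1.96  0.05  1.26  1.62]
turn [ 0.003  0.    -0.005]
[331 178  11  10  88] [ 0.6508 -0.1188  0.0632]
[313 180  10  11  85] [ 0.6463 -0.0763  0.063 ]
[294 182  11  11  88] [ 0.6429 -0.0336  0.0629]
[172 190  12  10  93] [0.6331 0.2502 0.0625]
[252 191  11  10  87] [0.6258 0.0643 0.0632]
[155 192  11  11  96] [0.6283 0.2907 0.0624]
[234 193  11  11  89] [0.6209 0.1059 0.0627]
[136 195  12  11  99] [0.6227 0.3334 0.0622]
[215 196  11  10  87] [0.6161 0.1495 0.0631]
[400 266  22  22 217] [ 0.4353 -0.288   0.0622]
```

View pics/d1.png

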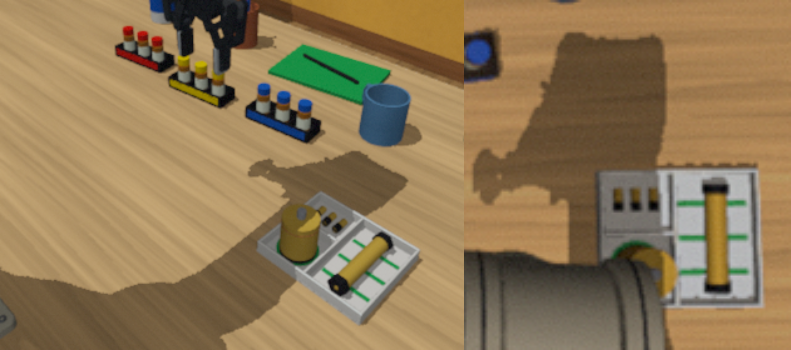

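All nine vials are upright in rows, the rod is on the ribs, and the cup stands on the green pad (crop 300,235). One numeric check on the cup, then hand in.

```bash
python3 -c "
from h import *
p,h,P,d=cloud('side'); m=np.zeros(d.shape,bool); m[275:300,325:355]=1
m&=(h[...,1]<70)&(h[...,2]>60)&(P[...,2]>.06)
for k,s,cc in comps(m,8): print(s,cc,ray('side',cc,.073))
print('expect pad',.4309,-.2789)
print(manip.hand_in())"
```

```text
[337 286   7  10  61] [340.04918033 290.59016393] [ 0.42649423 -0.28044485  0.073     ]
expect pad 0.4309 -0.2789
the job is handed in; nothing more can be done
None
```

The desk is cleared and the job is handed in at about 35 s of robot time, well under the 122 s limit. I worked in the order asked:

- **Vials:** red, yellow and blue each stand upright in the empty cell of their own box. The last top view put the three caps at (0.633, 0.250), (0.621, 0.106) and (0.643, -0.034), within about 3 mm of the cell centres I had worked out, with cap heights as they should be.
- **Rod electrode:** it lies along the long bay on the green ribs, clear of the walls.
- **Cup electrode:** it stands upright on the green pad. The side view put its screw at (0.426, -0.280), against a pad centre of (0.431, -0.279).
- **Mug:** I did not touch it.

**Forces:** I set each thing down at low contact force. The highest reading I saw was 17 N, on the red vial.

**Checks that disagreed:** the last top view of the cup came out at (0.435, -0.288), about 10 mm off the pad centre. The arm hid part of the cup in that picture, so I relied on the side view. The two views of the yellow and blue cells' floors differed from the positions worked out from the other vials by 3–5 mm, which the cells' 8 mm of slack covers.

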